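# Fit the wide guide bush into the router's sprung bayonet seat

## Robot

A 6-joint arm with a two-finger parallel gripper is mounted at the origin on a cart in front of the work surface, level with it; the furniture and walls round the work are solid. World frame = base frame: x ahead of the robot, y to its left, z up, the work surface at z = 0. Lengths are in mm, angles in rad, forces in N, time in s.
With the tool pointing down it reaches from about 350 to 875 mm from the base axis. Payload 4.2 kg.
Tool frame: the origin (TCP) lies midway between the tips of the shut fingers; the grasp point (between the pads) lies 19 mm behind it; z points along the fingers, y is the line along which they close (so a half turn about z gives the same grasp; the last joint's range is limited). The gripper opens to 87 mm and grips with 3 to 60 N. Pads are 19 mm wide; open, the fingers measure 117 mm over their backs; the gripper's body (75 mm by 190 mm) begins 51 mm behind the grasp point.
Start: joints at [1.576, 0.385, 0.008, 0, -1.194, -0.259], TCP at [156.896, 604.965, 222.55] pointing down, gripper open.
Joint ranges: [-3.14, 3.14], [-1.21, 2.06], [-1.07, 1.41], [-3.16, 2.05], [-2.99, -0.16], [-3.1, 3.1]. Speed limits (rad/s): [2.79, 2.79, 3.14, 3.14, 3.14, 3.14].

## Interface

Orientations are given as a unit quaternion [w, x, y, z].
In Python, from rig import bot, effector, read_camera, calibration gives the robot as it stands. Calls block until the motion is done:
- bot.reach(position, orientation): joint-space move of the TCP to a pose.
- bot.move_linear(position, attitude=None, vel=150, guard=None): straight line of the TCP; attitude=None keeps the orientation; vel is the mean speed in mm/s. With guard (N) it stops when the force on the tool has changed by that much, and returns True; else False.
- bot.goto_joints(angles): joint-space move.
- effector.move_gripper(opening, effort=None): finger opening in mm; effort is the grip in N (None keeps the last); returns when the fingers have stopped.
- bot.dwell(seconds).
- bot.inverse_kinematics(position, orientation): joint angles nearest the present ones, or None.
- read_camera(name): name is "scene" or "top" or "wrist"; returns the picture (420x560x3 uint8, red, green, blue); there is no depth.
- calibration(name): a dict with "fx", "fy", "cx", "cy" (pixels), "pose" (4x4, takes a point from camera to world coordinates); the wrist camera has in their place "T_tool_cam" (4x4, takes a point from camera to tool coordinates, whose origin is the TCP and whose axes are the flange's). Camera axes: x right, y down, z forward; pixel columns grow to the right and rows downward; lengths in mm; the calibration is good to about 2 mm. A picture is of the moment at which its call begins: read the wrist's pose just before it. calibration takes no time and is no camera call.
A pose or a line that the arm cannot do raises bot.PlanningError and nothing moves.
- bot.hand_in(): hands the job in; it is judged then, once.
Readings, each from a call of its own:
- bot.current_clock(): time.
- bot.current_q(): joint angles.
- bot.current_qvel(): joint speeds.
- bot.current_effort(): joint torques, N m.
- bot.current_tcp_pos(): TCP position.
- bot.current_orientation(): TCP orientation.
- bot.current_wrist_force(): force on the tool from outside, world axes, zero at the start.
- bot.current_ft_torque(): the same for the moment, N m.
- bot.current_width(): finger opening in mm.
- bot.current_grip_force(): force on a finger pad.
Only numpy, scipy, OpenCV 4.12 (cv2) and the standard library are available. Lean on these libraries where they do the work, as an engineer would, in place of code of your own. Each camera call takes 0.05 s, during which the arm holds its last target. There are 200 camera calls.

## Task

Fit the wider of the two steel guide bushes to the trim router that stands upside down in its cradle: lower it over the upright cutter and press its ears down through the notches against the sprung ring. Turn it clockwise, seen from above, about a quarter turn to its stop and let the spring lift the ears up into the catch pockets. Finish still gripping the bush there, so that I can tighten the locking screw, and leave the narrower bush and the things on the mat where they lie.

Things in the scene. Friction and masses are not known exactly. Their poses are not given: they have to be found in the camera images.
- router: Cordless trim router upside down in a plywood cradle fixed to the mat (foot 150 x 130 mm). Origin under the foot's centre, z up. Its round base plate, 94 mm across, is on top, level, its face 165 mm above the mat; only the cutter stands higher. Axes +x and -x pass through the middles of the two notches of the bayonet ring in the plate.
- seat (a point): Centre of the bayonet seat: on the cutter's axis, level with the base plate's face; axes as the router's. The aluminium bayonet ring has a round opening 53 mm across; the flange enters it with 1.5 mm to spare all round.
- notch (a point): Middle of the +x notch, 29 mm from the axis, level with the plate's face. Each of the two notches, half a turn apart, is 36 degrees wide and reaches out to 66 mm across. Ears go down here. From a notch the way leads only clockwise (seen from above), under a lip 5 mm thick; anticlockwise is blocked.
- pocket (a point): Where the ear that went down the +x notch ends: 77 degrees clockwise of that notch, 29 mm from the axis, level with the plate's face. Here the lip is only 2 mm thick, so an ear can rise 3 mm into a pocket. An ear's middle may lie 74 to 80 degrees from the notch; at 80 it meets the stop wall.
- cutter_tip (a point): Top of the upright two-flute cutter, 20 mm in diameter, 30 mm above the base plate's face.
- spring_ring (a joint): Sprung dark steel ring in the seat, 48 mm across, its top 2 mm below the plate's face when free. Value: metres pressed down, 0 to 0.0085. It pushes up with 4 N at 0 and 1 N more per mm. The bush's flange lies on it: about 0.003 when the ears are up in the pockets, at least 0.006 when they pass under the lips.
- wide_bush: Steel guide bush to fit, 31 mm tall, 0.12 kg, lying flange down. Origin: centre of the underside, z up the bore. Flange 50 mm across, 4 mm thick; at its bottom two ears, 13 wide, 3 thick, 62 mm over both, along the bush's +x and -x; hub 42 mm across up to 11 mm height; tube 32 mm outside, 24 mm bore. Half a turn leaves it the same. Seated, its underside is 5 mm below the plate's face.
- grip (a point): Middle of the wide bush's tube, 21 mm above its underside. The tube, 11 to 31 mm above the underside, has two flats 29 mm apart that face the bush's +y and -y: grip these with the fingertips just above the hub (12 mm or more above the underside), so that the fingers clear the base plate when the bush is pressed in.
- narrow_bush: The other steel guide bush: same flange, ears and height, but a thin tube 24 mm outside with a bore of 12 mm, too small for the cutter. To be left where it lies. Origin at the centre of its underside.
- arbor_wrench: Flat steel wrench, 48 x 218 x 5 mm, lying on the mat; bystander. Origin under its centre.
- pencil: Red pencil, 150 mm, lying on the mat; bystander. Origin under its centre.
- tape_measure: Yellow tape measure, 43 x 90 x 62 mm; bystander. Origin under its centre.
- offcut: Wood off-cut, 38 x 120 x 19 mm; bystander. Origin under its centre.
Things that resemble listed ones, but are neither listed nor needed, are in the scene too. What is shaped like the wide_bush but black is not meant.

How it is judged:
By the outcome, as a careful person would: the job done as asked, in the order asked, and still so for the second after the job is handed in, while the arm keeps its last pose, push and grip.
It also fails if it takes over 54 s, if anything falls off the work surface, if the arm or the gripper's body presses on something with over 40 N, if the wrist force passes 120 N, or if a joint passes its speed limit or range.

## Working session

There is one attempt and no reset: what is moved stays moved. The work goes in short steps, each a Python script; the robot and the scene stay as the last script left them, time stands still between calls to the robot, and variables do not carry over. Pictures are saved under pics/ and viewed, at most 10 in all, crops included, and the job is handed in when it is done.

```bash
mkdir -p pics; ls; python3 - <<'E'
from rig import bot, effector, read_camera, calibration
import cv2, numpy as np
for n in ("scene","top","wrist"):
    im=read_camera(n); cv2.imwrite(f"pics/{n}0.png",im[:,:,::-1])
    c=calibration(n); print(n,{k:np.round(v,4).tolist() for k,v in c.items()})
print(bot.current_tcp_pos(),bot.current_orientation(),bot.current_clock())
E
```

```text
pics
scene {'fx': 524.4461, 'fy': 524.4461, 'cx': 267.8298, 'cy': 205.2611, 'pose': [[0.4628, -0.628, 0.6256, -71.2001], [-0.8864, -0.3341, 0.3203, -532.7955], [0.0079, -0.7028, -0.7113, 862.4045], [0.0, 0.0, 0.0, 1.0]]}
top {'fx': 439.297, 'fy': 439.297, 'cx': 276.6092, 'cy': 203.14, 'pose': [[0.0193, -0.9939, 0.1083, 440.3057], [-0.9998, -0.0195, -0.0007, -192.79], [0.0028, -0.1083, -0.9941, 964.3703], [0.0, 0.0, 0.0, 1.0]]}
wrist {'fx': 364.1078, 'fy': 364.1078, 'cx': 281.932, 'cy': 212.616, 'T_tool_cam': [[0.001, -0.9598, -0.2806, 75.67], [1.0, 0.0011, -0.0003, -0.4197], [0.0006, -0.2806, 0.9598, -162.4888], [0.0, 0.0, 0.0, 1.0]]}
[156.77608739 604.55395218 221.72966699] [ 8.15677086e-04  9.91951816e-01 -1.26613289e-01 -6.19901493e-05] 0.15
```

View pics/scene0.png

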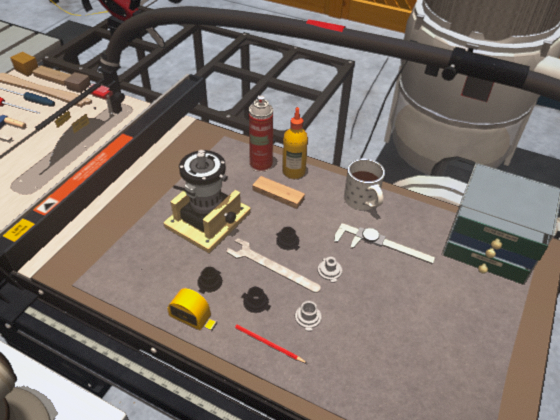

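View pics/top0.png

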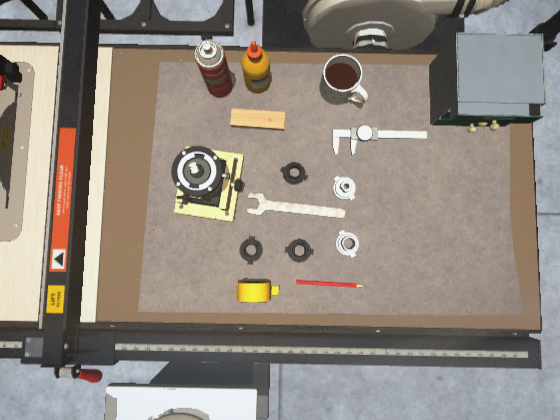

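The top view shows two steel bushes, narrow-looking at (344,187) and wide-looking at (347,243). Three black look-alikes lie at (293,172), (251,250) and (299,250), and the router plate is at (199,172). In the scene view the steel bushes are at (330,267) and (309,314). By the description I choose top (347,243), and I'll check it in a close crop.

```bash
cat > h.py <<'E'
from rig import bot, effector, read_camera, calibration
import cv2, numpy as np
from scipy.spatial.transform import Rotation as R
def cam(name):
    c=calibration(name)
    if name!="wrist": return c,np.array(c["pose"])
    q=bot.current_orientation(); T=np.eye(4); T[:3,:3]=R.from_quat(np.r_[q[1:],q[0]]).as_matrix(); T[:3,3]=bot.current_tcp_pos()
    return c,T@np.array(c["T_tool_cam"])
def ray(cp,uv,z):
    c,P=cp; uv=np.atleast_2d(uv).astype(float)
    d=np.c_[(uv[:,0]-c["cx"])/c["fx"],(uv[:,1]-c["cy"])/c["fy"],np.ones(len(uv))]@P[:3,:3].T
    return P[:3,3]+d*((z-P[2,3])/d[:,2])[:,None]
def proj(cp,X):
    c,P=cp; p=(np.atleast_2d(X)-P[:3,3])@P[:3,:3]
    return np.c_[c["cx"]+c["fx"]*p[:,0]/p[:,2],c["cy"]+c["fy"]*p[:,1]/p[:,2]]
def down(yaw): # tool z down; tool y axis at angle yaw in world
    y=np.array([np.cos(yaw),np.sin(yaw),0]); z=np.array([0,0,-1.]); x=np.cross(y,z)
    q=R.from_matrix(np.c_[x,y,z]).as_quat(); return np.r_[q[3],q[:3]]
E
python3 - <<'E'
from h import *
t=cv2.imread("pics/top0.png"); s=cv2.imread("pics/scene0.png")
a=cv2.resize(t[160:270,310:380],None,fx=4,fy=4,interpolation=2)
b=cv2.resize(s[245:340,280:360],None,fx=5,fy=4.6316,interpolation=2)[:440]
cv2.imwrite("pics/crop1.png",np.hstack([a,b]))
c=cam("top")
for n,uv,z in [("wide",(347,243),15),("narrow",(344,187),15),("router",(199,172),165)]:
    print(n,ray(c,uv,z).round(1))
c=cam("scene")
for n,uv,z in [("wide",(309,314),10),("narrow",(330,267),10),("router",(203,168),165)]:
    print(n,ray(c,uv,z).round(1))
E
```

```text
wide [[ 460.4 -346.7   15. ]]
narrow [[ 582.1 -339.9   15. ]]
router [[582.3 -49.2 165. ]]
wide [[ 458.1 -352.2   10. ]]
narrow [[ 580.7 -343.7   10. ]]
router [[574.3 -55.1 165. ]]
```

View pics/crop1.png

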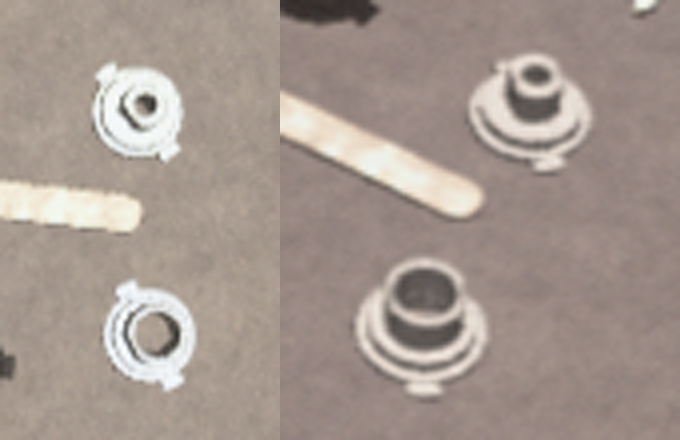

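The crop confirms it: the bush at top (347,243) has the wide tube and large bore, while the other at (344,187) has the thin tube. Next I take wrist views of the router and the wide bush.

```bash
python3 - <<'E'
from h import *
o=bot.current_orientation()
bot.move_linear([157,605,340],vel=300)
def look(name,p,yaw,files):
    bot.reach(p,down(yaw)); bot.dwell(.2)
    c=cam("wrist"); im=read_camera("wrist"); cv2.imwrite(f"pics/{name}.png",im[:,:,::-1]); np.save(f"pics/{name}.npy",c[1])
    print(name,bot.current_tcp_pos().round(1),bot.current_q(),bot.current_clock())
look("w_router",[578,-52,310],np.pi/2,0)
look("w_bush",[460,-348,150],np.pi/2,0)
E
python3 -c "
import cv2,numpy as np
cv2.imwrite('pics/w2.png',np.hstack([cv2.resize(cv2.imread('pics/w_%s.png'%n),(400,300)) for n in('router','bush')]))"
```

```text
w_router [578.1 -51.6 310. ] [ 1.89914222e-01  2.61070098e-01  4.63461913e-02 -1.59971091e-05
 -1.35600660e+00 -1.75998705e+00] 3.6917
w_bush [ 460.8 -347.4  150.5] [-3.65417694e-01  3.64834515e-01 -2.15849472e-01  3.62484890e-05
 -9.89106090e-01 -1.20389895e+00] 5.2833
```

View pics/w_router.png

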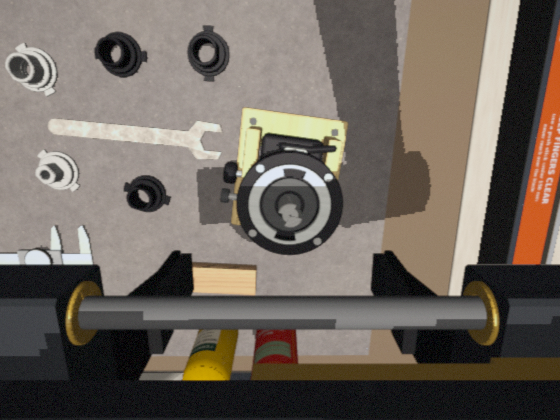

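View pics/w_bush.png

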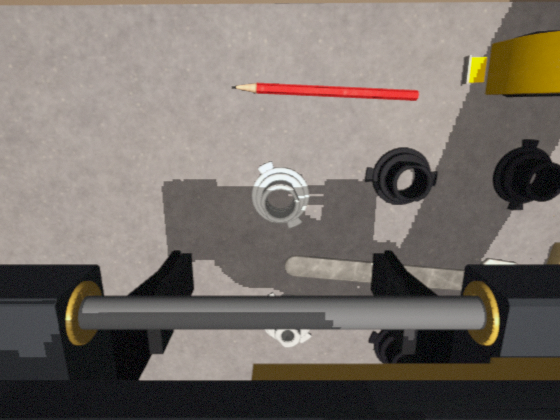

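The router view shows the light bayonet ring around (290,203), with notches near (292,165) and (288,232). The bush at (281,195) lies in the gripper's shadow, so I move the tool off it and take two half-turn-opposed views. Averaging these cancels the hand-eye offset.

```bash
python3 - <<'E'
from h import *
b=np.array([459.5,-348]); 
crops=[]
for k,yaw in enumerate([np.pi/2,-np.pi/2]):
    tx=np.array([-1,0]) if k==0 else np.array([1,0])
    p=b-65*tx
    bot.reach([*p,150],down(yaw)); bot.dwell(.25)
    c=cam("wrist"); im=read_camera("wrist")[:,:,::-1].copy(); cv2.imwrite(f"pics/b{k}.png",im); np.save(f"pics/b{k}.npy",c[1])
    u,v=proj(c,[*b,10])[0].astype(int); print(u,v,bot.current_clock(),bot.current_q().round(2))
    crops.append(cv2.resize(im[max(v-45,0):max(v-45,0)+90,u-45:u+45],(400,400),interpolation=2))
r=cv2.imread("pics/w_router.png")
cv2.imwrite("pics/c2.png",np.vstack([np.hstack(crops)[:, :800][::1]])[:400])
cv2.imwrite("pics/c3.png",cv2.resize(r[140:265,225:355],None,fx=4.5,fy=4.5,interpolation=2))
E
```

```text
280 124 5.95 [-0.33  0.45 -0.08 -0.   -1.04 -1.24]
283 120 8.9667 [-0.41  0.28 -0.34 -0.   -0.95  1.98]
```

View pics/c2.png

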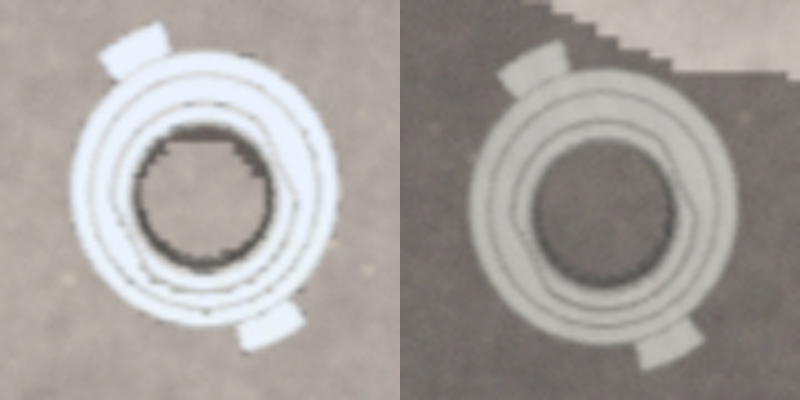

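View pics/c3.png

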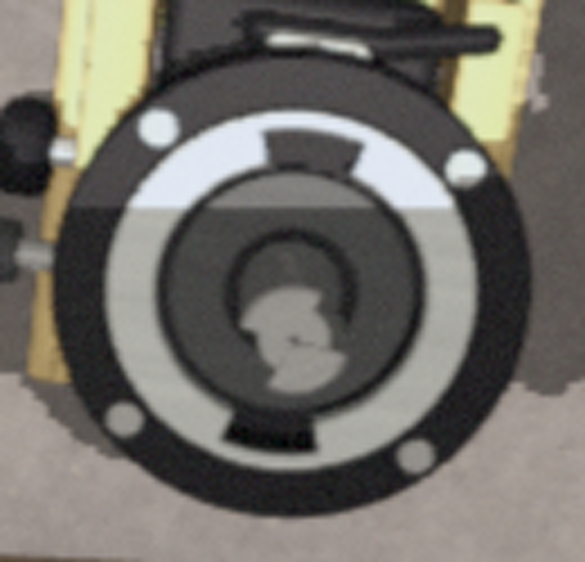

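Both close views show the ears and flange cleanly, and the router crop shows the aluminium ring and both notches. I'll extract the numbers by masks.

```bash
cat >> h.py <<'E'
def load(n):
    return cv2.imread(f"pics/{n}.png"),(calibration("wrist"),np.load(f"pics/{n}.npy"))
def filled(mask,near,amin=400):
    cs,_=cv2.findContours(mask.astype(np.uint8),cv2.RETR_EXTERNAL,cv2.CHAIN_APPROX_NONE)
    cs=[c for c in cs if cv2.contourArea(c)>amin]
    return min(cs,key=lambda c:np.linalg.norm(c.reshape(-1,2).mean(0)-near))
def axang(d): # mean axis angle mod pi
    a=np.arctan2(d[:,1],d[:,0]); return np.angle(np.exp(2j*a).mean())/2
def circ(P): # circle fit
    s=np.linalg.lstsq(np.c_[2*P,np.ones(len(P))],(P**2).sum(1),rcond=None)[0]
    return s[:2],np.sqrt(s[2]+s[:2]@s[:2])
def bush(im,cp,guess,thr):
    uv=proj(cp,[*guess,4])[0]
    k=filled(im[:,:,0]>thr,uv,1000); P=ray(cp,k.reshape(-1,2),4)[:,:2]
    c,r=circ(P)
    for _ in range(5):
        d=np.hypot(*(P-c).T); c,r=circ(P[abs(d-25)<1.8])
    d=np.hypot(*(P-c).T); E=P[d>28.5]-c
    return c,r,axang(E),d.max()
def router(im,cp,guess,thr=125):
    uv=proj(cp,[*guess,165])[0]; g=im.min(2)
    k=filled(g>thr,uv,2500); P=ray(cp,k.reshape(-1,2),165)[:,:2]
    c,r=circ(P)
    for _ in range(5):
        d=np.hypot(*(P-c).T); c,r=circ(P[abs(d-r)<1.2])
    v,u=np.mgrid[0:420,0:560]; W=ray(cp,np.c_[u.ravel(),v.ravel()],165)[:,:2]-c
    d=np.hypot(*W.T); N=W[(d>29)&(d<32)&(g.ravel()<thr)]
    return c,r,axang(N),len(N)
E
python3 - <<'E'
from h import *
for n,t in(("b0",215),("b1",150)):
    im,cp=load(n); c,r,a,m=bush(im,cp,(459.5,-348),t); print(n,c.round(2),r.round(2),np.degrees(a).round(2),m.round(1))
im,cp=load("w_router"); c,r,a,m=router(im,cp,(580,-50)); print("router",c.round(2),r.round(2),np.degrees(a).round(2),m)
E
```

```text
b0 [ 457.9  -348.21] 24.28 25.72 30.5
b1 [ 458.15 -348.23] 24.29 25.89 30.5
router [582.91 -44.23] 35.48 -7.59 147
```

```bash
python3 - <<'E'
from h import *
b=[458.03,-348.22]; y=np.radians(115.8)
effector.move_gripper(70,20)
bot.reach([*b,80],down(y)); bot.move_linear([*b,13],vel=100)
print(bot.current_tcp_pos())
effector.move_gripper(10,45); print("w",bot.current_width(),bot.current_grip_force(),bot.current_wrist_force().round(1),bot.current_ft_torque().round(2),bot.current_clock())
bot.move_linear([*b,120],vel=200); print(bot.current_width(),bot.current_wrist_force().round(2))
bot.move_linear([*b,310],vel=300)
for k,yaw in enumerate([82.4,-97.6]):
    t=np.radians(yaw); tx=np.array([np.sin(t),-np.cos(t)])*-1
    p=np.array([582.9,-44.2])-25*tx
    bot.reach([*p,310],down(t)); bot.dwell(.25)
    cp=cam("wrist"); im=read_camera("wrist")[:,:,::-1].copy(); cv2.imwrite(f"pics/r{k}.png",im); np.save(f"pics/r{k}.npy",cp[1])
    try:
        c,r,a,m=router(im,cp,(582.9,-44.2)); print(c.round(2),r.round(2),np.degrees(a).round(2),m)
    except Exception as e: print(e)
    print(bot.current_clock(),bot.current_q().round(2))
E
```

```text
[ 458.52341846 -348.47000826   13.46126968]
w 28.672077297099722 45.00009431038052 [0.8 0.1 0. ] [ 0.02 -0.22 -0.02] 13.5167
28.751068324696092 [ 0.15 -0.11 -1.89]
[ 570.07 -144.51] 136.64 -58.98 145
16.55 [ 0.19  0.31  0.12  0.   -1.38 -1.89]
[ 585.72 -138.89] 135.49 -85.22 208
19.475 [ 0.22  0.22 -0.    0.   -1.34  1.22]
```

```bash
python3 - <<'E'
s=open("h.py").read()
s=s.replace("""    k=filled(g>thr,uv,2500);""","""    v,u=np.mgrid[0:420,0:560]; W0=ray(cp,np.c_[u.ravel(),v.ravel()],165)[:,:2]
    g=np.where((np.hypot(*(W0-guess).T)<41).reshape(g.shape),g,0)
    k=filled(g>thr,uv,1500);""")
open("h.py","w").write(s)
from h import *
o=[]
for n in("w_router","r0","r1"):
    im,cp=load(n)
    for t in (110,125):
        c,r,a,m=router(im,cp,np.array((582.9,-44.2)),t); print(n,t,c.round(2),r.round(2),np.degrees(a).round(2),m)
    u,v=proj(cp,(582.9,-44.2,165))[0].astype(int); o.append(cv2.resize(im[max(v-70,0):max(v-70,0)+140,u-70:u+70],(390,390),interpolation=2))
cv2.imwrite("pics/c4.png",np.hstack(o[1:]))
E
```

```text
w_router 110 [582.9  -44.13] 35.72 -7.45 143
w_router 125 [582.91 -44.23] 35.48 -7.59 147
r0 110 [583.03 -44.13] 35.88 -7.25 107
r0 125 [582.95 -44.2 ] 35.73 -7.34 114
r1 110 [582.68 -46.05] 34.08 -7.48 153
r1 125 [584.32 -44.24] 32.53 -7.6 156
```

View pics/c4.png

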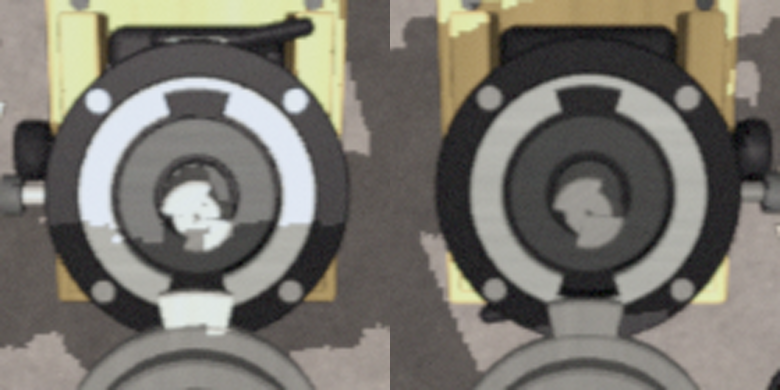

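The ear of the held bush overlaps the ring's edge at the bottom of both views. I refit with those points excluded.

```bash
python3 - <<'E'
from h import *
for n in("w_router","r0","r1"):
    im,cp=load(n); G=np.array((582.9,-44.2)); g=im.min(2)
    v,u=np.mgrid[0:420,0:560]; W=ray(cp,np.c_[u.ravel(),v.ravel()],165)[:,:2]
    m=(g>115)&(np.hypot(*(W-G).T)<41).reshape(g.shape)
    cs,_=cv2.findContours(m.astype(np.uint8),cv2.RETR_EXTERNAL,cv2.CHAIN_APPROX_NONE)
    P=ray(cp,np.vstack(cs).reshape(-1,2),165)[:,:2]; c=G;r=36
    for tol in(3,2,1.2,1,.8,.8):
        d=np.hypot(*(P-c).T); Q=P[abs(d-r)<tol]; c,r=circ(Q)
    cam_up=cp[1][:2,1]; print(n,c.round(2),r.round(2),len(Q))
    N=W-c; d=np.hypot(*N.T); 
    for s in(1,-1):
        ax=np.array([np.cos(-.131),np.sin(-.131)])*s
        k=(d>29)&(d<32)&(g.ravel()<115)&(N@ax>20); print("  notch",s,np.degrees(axang(N[k])).round(2),k.sum())
E
```

```text
w_router [582.88 -44.13] 35.67 232
  notch 1 -7.77 66
  notch -1 -6.89 77
r0 [582.99 -44.12] 35.84 214
  notch 1 -6.82 33
  notch -1 -7.66 77
r1 [583.48 -44.31] 35.49 231
  notch 1 -7.71 80
  notch -1 -7.62 73
```

Centre (583.2, -44.2), notch axis -7.5°. Inserting at yaw -97.5° leaves joint 6 room for the quarter turn.

```bash
python3 - <<'E'
from h import *
c=[583.2,-44.2]; y=np.radians(-97.5)
bot.reach([*c,232],down(y)); bot.dwell(.3)
print(bot.inverse_kinematics([*c,169.5],down(np.radians(-97.5-84))))
f0=bot.current_wrist_force(); print(bot.current_tcp_pos().round(2),f0.round(2),bot.current_clock())
print(bot.move_linear([*c,182],vel=60,guard=10)); print(bot.current_tcp_pos().round(2),(bot.current_wrist_force()-f0).round(2))
hit=False
for z in(177.5,175,173,171.5,170.5,169.5):
    hit=bot.move_linear([*c,z],vel=15,guard=25); 
    print(z,hit,bot.current_tcp_pos().round(2),(bot.current_wrist_force()-f0).round(2),bot.current_ft_torque().round(2))
    if hit or abs(bot.current_wrist_force()-f0)[2]>22: break
print(bot.current_clock(),bot.current_width())
E
```

```text
[ 0.20109667  0.35959868 -0.17087392  0.         -1.04032372 -0.22727661]
[583.73 -44.06 234.06] [ 0.01  0.55 -0.91] 20.2
False
[583.36 -44.27 181.85] [ 2.21 -2.5  -1.73]
177.5 False [583.4  -44.16 177.66] [ 2.3  -0.84  0.18] [-0.33 -0.64  0.04]
175 False [583.49 -44.18 175.5 ] [ 1.3  -1.47  2.61] [-0.23 -0.43  0.04]
173 False [583.55 -44.21 173.87] [ 0.55 -1.09  4.85] [-0.11 -0.1   0.01]
171.5 False [583.6  -44.24 172.55] [-0.06 -0.28  7.16] [ 0.   -0.05  0.07]
170.5 False [583.62 -44.23 171.81] [-1.54 -0.66  7.85] [-0.06  0.18  0.03]
169.5 False [583.59 -44.24 170.97] [ 0.05 -0.38  8.74] [0.03 0.21 0.  ]
22.9833 28.706606480673887
```

The ears went down through the notches without hitting anything. I press about 1.7 mm further and turn clockwise in steps.

```bash
python3 - <<'E'
from h import *
c=[582.9,-44.2]; z=167.6
def rep(t): 
    q=bot.current_orientation(); Y=R.from_quat(np.r_[q[1:],q[0]]).as_matrix()[:,1]
    print(t,bot.current_tcp_pos().round(2),np.degrees(np.arctan2(Y[1],Y[0])).round(1),bot.current_wrist_force().round(1),bot.current_ft_torque().round(2),bot.current_width().round(2),bot.current_clock())
print(bot.move_linear([*c,168.5],vel=15,guard=25)); rep("p")
print(bot.move_linear([*c,z],vel=15,guard=25)); rep("p")
t0=bot.current_ft_torque()
for a in range(8,73,8):
    bot.reach([*c,z],down(np.radians(-97.5-a))); rep(a)
    if abs(bot.current_ft_torque()-t0)[2]>0.6: print("stop"); break
E
```

```text
FalseTraceback (most recent call last):
  File "<stdin>", line 6, in <module>
  File "<stdin>", line 5, in rep
AttributeError: 'float' object has no attribute 'round'
```

```bash
cat >> h.py <<'E'
def rep(t): 
    q=bot.current_orientation(); Y=R.from_quat(np.r_[q[1:],q[0]]).as_matrix()[:,1]
    print(t,bot.current_tcp_pos().round(2),round(np.degrees(np.arctan2(Y[1],Y[0])),1),bot.current_wrist_force().round(1),bot.current_ft_torque().round(2),round(bot.current_width(),2),bot.current_clock())
E
python3 - <<'E'
from h import *
c=[582.9,-44.2]; z=167.6
rep("p"); print(bot.move_linear([*c,z],vel=15,guard=25)); rep("p")
t0=bot.current_ft_torque()
for a in range(8,73,8):
    bot.reach([*c,z],down(np.radians(-97.5-a))); rep(a)
    if abs(bot.current_ft_torque()-t0)[2]>0.6: print("stop"); break
E
```

```text
p [583.59 -44.23 170.2 ] -97.5 [-0.9 -0.7  7.7] [-0.07  0.14  0.01] 29.01 23.2333
False
p [583.57 -44.25 169.31] -97.5 [-0.2  0.7  8.4] [ 0.01  0.18 -0.01] 28.25 23.4833
8 [583.69 -44.26 169.4 ] -105.5 [-0.1  0.1  7.4] [-0.04  0.14 -0.12] 28.72 23.7417
16 [583.78 -44.3  169.48] -113.5 [0.4 0.6 9.1] [-0.03  0.11 -0.09] 28.72 24.0
24 [583.85 -44.31 169.51] -121.5 [ 0.  -0.   8.5] [-0.03  0.03 -0.07] 28.49 24.2583
32 [583.92 -44.32 169.55] -129.5 [-0.5 -0.4  8.5] [-0.06 -0.01 -0.1 ] 28.93 24.5167
40 [583.92 -44.3  169.55] -137.5 [-0.  -0.4  8.9] [ 0.01  0.01 -0.12] 28.84 24.775
48 [583.93 -44.31 169.56] -145.5 [-0.1 -0.6  8.5] [-0.02  0.02 -0.1 ] 28.45 25.0333
56 [583.94 -44.29 169.56] -153.5 [0.1 0.2 9.3] [ 0.02  0.05 -0.1 ] 28.51 25.2917
64 [583.92 -44.31 169.55] -161.5 [0.3 0.5 7.9] [ 0.07  0.   -0.13] 28.54 25.55
72 [583.91 -44.29 169.54] -169.5 [ 0.5 -0.4  9.3] [ 0.03 -0.   -0.11] 28.19 25.8083
```

```bash
python3 - <<'E'
from h import *
c=[582.6,-44.2]; z=167.6
for a in (75,76.5,78,79,80,81,82,83,84):
    bot.reach([*c,z],down(np.radians(-97.5-a))); bot.dwell(.05); rep(a)
    if bot.current_ft_torque()[2]>0.6 or bot.current_ft_torque()[2]<-.6: print("stop"); break
E
```

```text
75 [583.77 -44.28 169.58] -172.5 [ 0.9 -0.6  8.3] [ 0.02 -0.06 -0.1 ] 28.73 26.1083
76.5 [583.77 -44.31 169.61] -174.0 [0.5 0.6 8.7] [ 0.03 -0.07  0.06] 28.75 26.4083
78 [583.74 -44.33 169.58] -175.5 [0.5 0.5 8.5] [-0.   -0.    0.07] 28.56 26.7083
79 [583.81 -44.32 169.62] -176.4 [-0.3  0.1  7.5] [-0.02 -0.1   0.09] 28.42 27.0083
80 [584.07 -44.35 169.63] -177.4 [-0.1 -1.1  9. ] [-0.11 -0.26  0.11] 28.58 27.3083
81 [584.44 -44.39 169.66] -178.4 [ 1.5 -1.   7.4] [-0.14 -0.43  0.18] 28.35 27.6083
82 [584.5  -44.44 169.69] -179.3 [ 1.6 -1.1  7.9] [-0.19 -0.57  0.49] 28.33 27.9083
83 [584.46 -44.41 169.71] 179.8 [ 2.1 -1.7  7. ] [-0.22 -0.47  0.76] 28.41 28.2083
stop
```

The torque rises at about 80°, so the ears are at the stop. I ease back about 1.5° to free them from the wall, then let the spring lift the bush.

```bash
python3 - <<'E'
from h import *
c=[582.6,-44.2]
D=down(np.radians(-97.5-79.3))
bot.reach([*c,167.6],D); bot.dwell(.1); rep("back")
for z in (169,170,171,172,173,173.5,174,174.5):
    bot.move_linear([*c,z],D,vel=10); bot.dwell(.1); rep(z)
    if bot.current_wrist_force()[2]<-3: print("roof"); break
E
```

```text
back [584.25 -44.27 169.76] -176.7 [1.5 0.  7.9] [ 0.02 -0.31  0.1 ] 28.45 28.5583
169 [584.25 -44.29 170.87] -176.7 [ 1.6 -0.6  6.9] [-0.07 -0.48  0.08] 28.64 28.95
170 [584.26 -44.28 171.68] -176.7 [ 2.1 -0.4  7.3] [-0.1  -0.52  0.11] 28.65 29.3
171 [584.21 -44.25 172.46] -176.8 [ 1.6 -0.5  5.9] [-0.14 -0.7   0.05] 28.33 29.65
172 [584.12 -44.21 172.98] -176.8 [ 3.2 -1.1  5.1] [-0.24 -1.36  0.03] 28.76 30.0
173 [584.1  -44.24 173.1 ] -176.8 [ 6. -1.  2.] [-0.55 -1.83  0.02] 28.26 30.35
173.5 [584.09 -44.21 173.1 ] -176.8 [ 6.9 -2.7  0.2] [-0.64 -2.1   0.02] 28.76 30.7
174 [584.1  -44.24 173.17] -176.8 [ 8.  -3.2 -1.1] [-0.62 -2.3   0.02] 28.5 31.05
174.5 [584.07 -44.2  173.17] -176.8 [ 7.2 -2.8 -3.7] [-0.77 -2.55  0.02] 28.39 31.4
roof
```

```bash
python3 - <<'E'
from h import *
D=down(np.radians(-97.5-79.3))
for p in ([583.3,-44.2,173.5],[583.5,-44.2,172.5],):
    bot.move_linear(p,D,vel=10); bot.dwell(.3); rep("relax")
t=read_camera("top")[:,:,::-1]; s=read_camera("scene")[:,:,::-1]
cv2.imwrite("pics/fin.png",np.hstack([cv2.resize(t[130:310,150:400],(400,288)),cv2.resize(s[130:380,130:380],(288,288))]))
E
```

```text
relax [584.11 -44.22 173.1 ] -176.8 [ 6.2 -1.9  0.4] [-0.47 -1.84  0.02] 28.04 31.975
relax [584.1  -44.22 172.99] -176.8 [ 5.  -1.   4.8] [-0.42 -1.44  0.1 ] 28.62 32.525
```

View pics/fin.png

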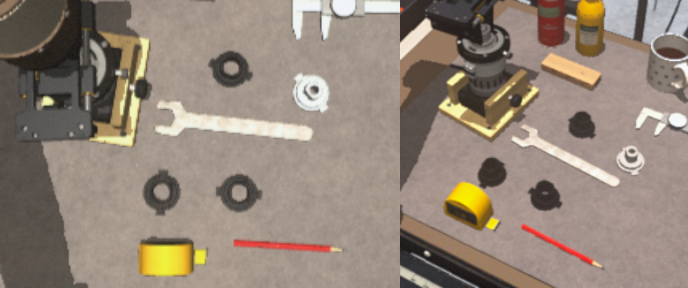

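Nothing else has moved: narrow bush, wrench, pencil, tape and offcut all lie as before, and the gripper holds the bush in the router. One last trim of the sideways load, leaving the ears against the pocket roof, then hand in.

```bash
python3 - <<'E'
from h import *
D=down(np.radians(-97.5-79.3))
bot.move_linear([584.0,-44.3,173.2],D,vel=10); bot.dwell(.5); rep("final"); print(bot.current_grip_force())
print(bot.hand_in())
E
```

```text
final [584.12 -44.27 173.09] -176.8 [ 4.8 -2.3  3.2] [-0.36 -1.5  -0.04] 28.69 33.375
45.00132144195959
the job is handed in; nothing more can be done
None
```

The job is handed in at 33.4 s: the wide bush is turned clockwise to its stop and eased back about a degree, its ears have risen into the catch pockets (by the height and force readings), and the gripper still holds it at 45 N for your locking screw.

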